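Stand the straw brush to dry in the teal sippy cup

TASK

Lift the straw brush with the yellow grip out of its white stand and lower it, bristles first, into the open teal sippy cup on the turntable, so that it is left leaning on the side of the rim opposite the cup's handle and the handle stays free to take. Lower it all the way to the bottom rather than dropping it in, and leave all three cups standing where they are.

Things in the scene. Friction and masses are not known exactly. Their poses are not given: they have to be found in the camera images.
- brush_grip (a point): Centre of the straw brush's yellow grip (grasp here; 18 mm diameter, 65 mm long), on the axis 147 mm above the bristle end. Brush 185 mm long, 50 g; z axis runs from bristles to grip. It starts loose and upright, bristles down, in a fixed white stand: foot 90 mm square, block 46 mm square, block top 76 mm above the table, hole 64 mm deep. Lift it straight up at least 70 mm to clear.
- brush_tip (a point): Bristle end of the same brush, on its axis, 147 mm from brush_grip; same axes. The round bristle head (black, white rings, 14 mm diameter) covers the lowest 60 mm; then a bare steel rod, 5 mm diameter, runs up to the grip, which begins 110 mm from this end.
- cup_teal: Open teal cup, the one to use. Origin: centre of underside; z up. 95 mm high, outside diameter 70 mm at rim, 64 mm at foot, wall 4 mm, inner floor 5 mm above origin. Loop handle along its own -x, out to 62 mm from the axis; the rim side opposite is +x. 150 g, loose on a white turntable (270 mm diameter, does not turn, top 28 mm above table). The three cups stand 135 mm apart in a triangle.
- cup_purple: A purple cup of the same shape and axes on the same turntable; to be left alone.
- cup_red: A red cup of the same shape and axes on the same turntable; to be left alone.
Not all that is in view belongs to the job. What is meant by the part that bears brush_grip is not green, and is the larger of those in its own colour.

How it is judged:
At the end, for the whole second after the job is handed in: Brush bristles down on the teal cup's floor (end <20 mm above its underside), leaning 8 to 43 deg; grip centre >20 mm from the cup axis towards the side opposite the handle, <30 mm sideways. Teal cup upright within 6 deg, at rest; all three cups within 20 mm of their starts (horizontal distance between brush_tip and cup_teal below 0.032 m and z of brush_tip in the frame of cup_teal between 0 and 0.02 m and x of brush_grip in the frame of cup_teal above 0.02 m and y of brush_grip in the frame of cup_teal between -0.03 and 0.03 m and angle between brush_grip's own z axis and vertical between 0.14 and 0.75 rad and angle between cup_teal's own z axis and vertical below 0.1 rad and distance of each of cup_teal, cup_purple, cup_red from where it was at the start of the episode below 0.02 m and linear speed of cup_teal below 0.02 m/s); the robot touches nothing.
It fails at once if the brush is dropped into the teal cup (falling faster than 0.5 m/s inside it, still more than 25 mm above its underside) (horizontal distance between brush_tip and cup_teal below 0.032 m and z of brush_tip in the frame of cup_teal between 0.025 and 0.09 m and linear speed of brush above 0.5 m/s).
It fails at once if a cup is knocked over (angle between any of cup_teal, cup_purple, cup_red's own z axis and vertical above 0.6 rad).
It also fails if it takes over 35 s, if anything falls off the work surface, if the arm or the gripper's body presses on something with over 40 N, if the wrist force passes 120 N, or if a joint passes its speed limit or range.

ROBOT

A 6-joint arm with a two-finger parallel gripper is mounted at the origin on the work surface. World frame = base frame: x ahead of the robot, y to its left, z up, the work surface at z = 0. Lengths are in m, angles in rad, forces in N, time in s.
With the tool pointing down it reaches from about 0.25 to 0.775 m from the base axis. Payload 4 kg.
Tool frame: the origin (TCP) lies midway between the tips of the shut fingers; the grasp point (between the pads) lies grip_point_offset behind it (grip_point_offset is the distance from the TCP to the grasp point, in m); z points along the fingers, y is the line along which they close (so a half turn about z gives the same grasp; the last joint's range is limited). The gripper opens to 94 mm and grips with 3 to 60 N. Pads are 16 mm wide; open, the fingers measure 119 mm over their backs; the gripper's body (75 mm by 177 mm) begins 78 mm behind the grasp point.
Start: joints at [-1.215, 0.087, 1.371, -0, 1.684, -0.103], TCP at [0.244, -0.493, 0.181] pointing down, gripper open.
Joint ranges: [-3.1, 3.1], [-0.76, 2.03], [0.27, 2.55], [-1.08, 4.22], [0.17, 2.65], [-2.57, 2.57]. Speed limits (rad/s): [2.79, 2.79, 3.14, 3.14, 3.14, 3.14].

INTERFACE

Orientations are given as [roll, pitch, yaw] about the fixed x, y, z axes, in that order (R = Rz(yaw) Ry(pitch) Rx(roll)).
In Python, from bench import * gives the robot as it stands. The module is installed in compiled form; this text tells all that it offers.
- The arm moves only by the tool apply_moves, never from a script. Its argument "commands" is a list of rows, each a list of 7 numbers: the turn, a rotation vector about the world's x, y, z in rad, then the shift along the world's x, y, z in m, then the opening in per cent of the stroke, from 0 (shut) to 100 (fully open). In form: [[ax, ay, az, x, y, z, jaw], ...]. A call has exactly 5 rows; each row is the pose to reach, as a shift and turn from the pose commanded when the call began; what a row does not reach only later rows make up. A row lasts 1/10 s, in which the tool goes at most 50 mm and 8.59 degrees, less where a joint would pass 70% of its speed; a pose out of reach is approached as far as the arm can. A call with a gripper value outside its range is refused whole. The fingers move at their own pace and stop on an object; the grip force is fixed at half the most. Time passes only in rows, so rows that repeat a pose let the fingers close, or fill a call up. It gives the time, the measured TCP pose, the force, the opening and the grip force at its end, in the units of the state.
- get_obs(): the state, without advancing time (a new reading comes with each control period).
- snapshot(name): name is "scene" or "top"; returns a dict with "pixels" (480x640x3 uint8, red, green, blue), "vertical_fov" (degrees; the focal length in pixels is half the picture's height over the tangent of half this angle, whatever the lens; pixels are square), "cx", "cy" (the principal point, pixels), "rvec" (rotation vector, rad) and "tvec" (3), from world to camera coordinates, as OpenCV has them. Camera axes: x right, y down, z forward; pixel columns grow to the right and rows downward; lengths in m; the calibration is good to about 2 mm. A picture is of the moment at which its call begins. There is no depth.
- close_job(): hands the job in; it is judged then, once.
Trained networks look in the newest picture that a camera, given by its name, has taken for a name from the list of things; names that differ only in an ending like _2 or _b are one class to them, and where a whole thing is asked for, a point or a joint stands for the part that bears it (a point fixed in the world has none). Each returns a list of dicts, best first, with "score" (0 to 1); they miss things now and then, are a little off and sometimes report something else, mostly with a low value. They report only what shows in the picture. A call takes as long as a camera call. They do not tell look-alikes from the thing itself.
- masks_of(camera, query): "mask" (480x640 bool, what is visible of it) and "extent" ([left, top, right, bottom] in pixels, round what is visible of it).
- place_of(camera, query): "pixel" ([column, row] in pixels: a listed point, or the origin of a listed thing).
The state is a dict: "time": time; "joint_positions": joint angles; "qvel": joint speeds; "joint_torque": joint torques, N m; "tool_pos": TCP position; "ee_rot": TCP orientation; "wrist_force": force on the tool from outside, world axes, zero at the start; "wrist_torque": the same for the moment, N m; "width": finger opening in m; "finger_force": force on a finger pad.
Only numpy, scipy, OpenCV 4.12 (cv2) and the standard library are available. Lean on these libraries where they do the work, as an engineer would, in place of code of your own. Each camera call takes 0.05 s, during which the arm holds its last target. There are 200 camera calls.

## Working session

There is one attempt and no reset: what is moved stays moved. The work goes in short steps, Python scripts to look and compute and a tool call to move; the robot and the scene stay as the last step left them, time stands still between calls to the robot, and variables do not carry over. Pictures are saved under pics/ and viewed, at most 10 in all, crops included, and the job is handed in when it is done.

Besides the shell and the picture viewer there is one more tool, called by a JSON object that holds its "op" and its "data", one argument or row to a line. apply_moves: Moves the arm, as the interface text tells. Its arguments: {"type":"object","properties":{"commands":{"type":"array"}},"required":["commands"]}

```bash
mkdir -p pics; cat > h.py <<'E'
from bench import *
import numpy as np, cv2
def cam(s):
    f=240/np.tan(np.radians(s["vertical_fov"])/2)
    K=np.array([[f,0,s["cx"]],[0,f,s["cy"]],[0,0,1]]);R=cv2.Rodrigues(np.array(s["rvec"],float))[0];t=np.array(s["tvec"],float).ravel()
    return K,R,t
def ray(s,p):
    K,R,t=cam(s); d=R.T@np.linalg.solve(K,[p[0],p[1],1]); return -R.T@t,d/np.linalg.norm(d)
def onz(s,p,z):
    o,d=ray(s,p); return o+d*(z-o[2])/d[2]
def tri(a,p,b,q):
    o1,d1=ray(a,p);o2,d2=ray(b,q)
    k=np.linalg.lstsq(np.c_[d1,-d2],o2-o1,rcond=None)[0]
    A=o1+k[0]*d1;B=o2+k[1]*d2; return (A+B)/2,np.linalg.norm(A-B)
def proj(s,X):
    K,R,t=cam(s); v=K@(R@np.array(X,float)+t); return v[:2]/v[2]
def save(s,n): cv2.imwrite("pics/"+n,s["pixels"][:,:,::-1])
E
python3 - <<'E'
from h import *
np.set_printoptions(precision=4,suppress=True)
S={}
for c in("scene","top"):
    s=S[c]=snapshot(c); save(s,c+"0.png"); print(c,s["vertical_fov"],cam(s)[1].T[:,2],-cam(s)[1].T@cam(s)[2])
    for q in("brush_grip","brush_tip","cup_teal","cup_purple","cup_red"):
        print(q,[(np.round(d["pixel"],1),round(d["score"],2)) for d in place_of(c,q)][:4],[(d["extent"],round(d["score"],2)) for d in masks_of(c,q)][:4])
o=get_obs(); print(o)
E
```

```text
scene 57.89507307880938 [-0.3654  0.602  -0.71  ] [ 0.872  -0.5994  0.7268]
brush_grip [(array([286.9, 353.5]), 0.75), (array([242. , 295.9]), 0.69), (array([201. , 367.3]), 0.69)] [([231.6, 280.8, 251.8, 333.1], 0.92), ([285.3, 343.3, 293.9, 385.9], 0.75), ([195.1, 357.3, 214.4, 398.2], 0.52)]
brush_tip [(array([216. , 394.4]), 0.81), (array([291.6, 383.4]), 0.72)] [([199.0, 356.4, 217.9, 400.3], 0.66)]
cup_teal [(array([345.4, 243.4]), 0.6)] [([327.5, 201.8, 361.9, 252.5], 0.6)]
cup_purple [(array([309.5, 211.7]), 0.9), (array([367.1, 209.1]), 0.45)] [([295.4, 172.4, 324.7, 219.8], 0.79), ([330.4, 198.7, 363.8, 252.7], 0.38)]
cup_red [(array([365.6, 205.2]), 0.71)] [([352.0, 165.9, 389.8, 215.0], 0.59)]
top 45.565334139481294 [ 0.0473  0.0234 -0.9986] [ 0.4847 -0.1023  1.2479]
brush_grip [(array([489.1, 241.1]), 0.62), (array([443.3, 188.6]), 0.47), (array([443.8, 235.5]), 0.42)] [([434.1, 188.0, 452.3, 199.7], 0.55), ([431.0, 235.1, 444.9, 248.1], 0.52), ([227.7, 267.8, 270.5, 308.2], 0.46)]
brush_tip [(array([435.1, 196.4]), 0.66), (array([477.2, 243.4]), 0.6)] [([434.6, 186.2, 452.8, 196.7], 0.65), ([432.8, 234.2, 447.9, 245.6], 0.6)]
cup_teal [(array([282. , 230.4]), 0.67)] [([261.6, 210.4, 297.9, 253.7], 0.61)]
cup_purple [(array([253.8, 283.3]), 0.7)] [([229.5, 267.1, 270.8, 304.3], 0.63)]
cup_red [(array([220.3, 231.1]), 0.67)] [([192.6, 200.7, 234.2, 246.1], 0.93)]
{'time': 1.1, 'joint_positions': array([-1.2151,  0.0872,  1.3707,  0.    ,  1.6836, -0.1031]), 'qvel': array([0.0004, 0.0018, 0.0024, 0.0015, 0.0011, 0.0009]), 'joint_torque': array([ -0.0006, -34.0052, -30.2605,   0.0718,   0.0238,  -0.    ]), 'tool_pos': array([ 0.2436, -0.4931,  0.1814]), 'ee_rot': array([ 3.1415, -0.    ,  0.4588]), 'wrist_force': array([ 0.4857,  0.1006, -0.7451]), 'wrist_torque': array([ 0.0207, -0.0235,  0.0626]), 'finger_force': 0.0, 'width': 0.09429133519191907}
```

View pics/scene0.png

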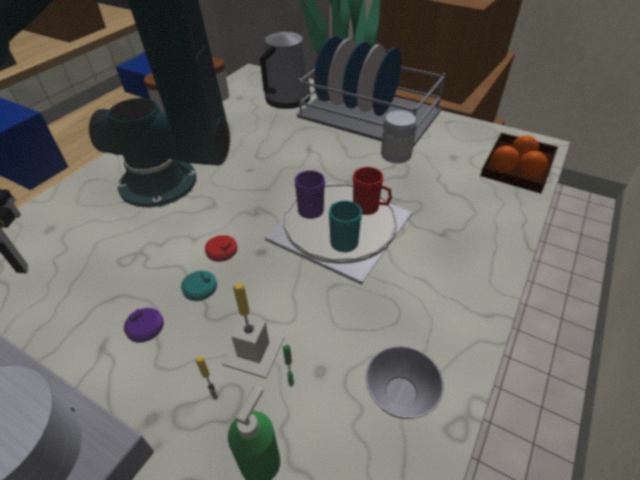

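View pics/top0.png

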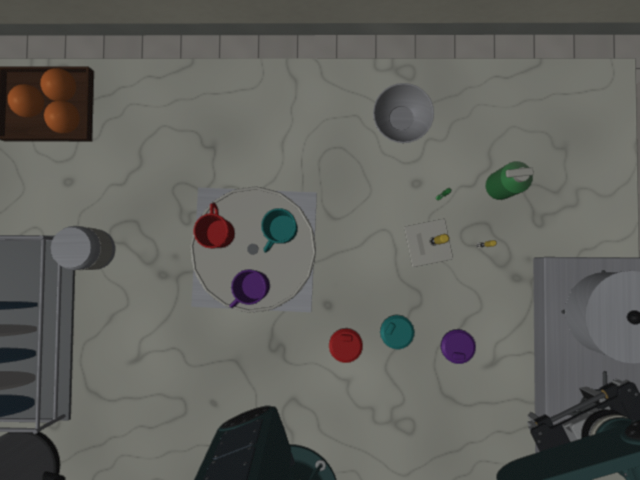

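Scene: the brush stands in its white stand at (242,299), and the smaller yellow and green look-alikes lie flat. Top: brush grip at about (441,239), teal cup rim at about (280,225), with its handle down-left at (267,246). Next I'll fit the cup and grip poses.

```bash
cat > m.py <<'E'
from h import *
from scipy.optimize import minimize
def hue(s,lo,hi,smin,vmin,box):
    h=cv2.cvtColor(s["pixels"],cv2.COLOR_RGB2HSV); m=cv2.inRange(h,(lo,smin,vmin),(hi,255,255))>0
    b=np.zeros_like(m); b[box[1]:box[3],box[0]:box[2]]=1; return m&b
th=np.linspace(0,2*np.pi,40)
def hull(s,P,m):
    p=np.array([proj(s,X) for X in P]); cv2.fillConvexPoly(m,cv2.convexHull(np.round(p*16).astype(np.int32)),1,shift=4)
def cupmask(s,x,y,a):
    m=np.zeros((480,640),np.uint8); c=np.c_[np.cos(th),np.sin(th)]
    hull(s,[(x+r*u,y+r*v,z) for r,z in((.035,.123),(.032,.028)) for u,v in c],m)
    hull(s,[(x+np.cos(a)*l-np.sin(a)*w,y+np.sin(a)*l+np.cos(a)*w,.028+z) for l,z in((-.03,.022),(-.03,.078),(-.062,.07),(-.062,.03)) for w in(-.005,.005)],m)
    return m>0
def fitcup(S,M,x0):
    def cost(p):
        return -sum((cupmask(S[c],*p)&M[c]).sum()/(cupmask(S[c],*p)|M[c]).sum() for c in S)
    best=min((minimize(cost,[x0[0],x0[1],a],method="Nelder-Mead",options=dict(initial_simplex=[[x0[0],x0[1],a],[x0[0]+.01,x0[1],a],[x0[0],x0[1]+.01,a],[x0[0],x0[1],a+.4]])) for a in np.arange(-2.6,3.1,.8)),key=lambda r:r.fun)
    return best
E
python3 - <<'E'
from m import *
import bench; print([n for n in dir(bench) if n[0]!='_'])
np.set_printoptions(precision=4,suppress=True)
S={c:snapshot(c) for c in("scene","top")}
Y={"scene":hue(S["scene"],18,32,110,60,(225,270,260,322)),"top":hue(S["top"],18,34,110,60,(425,228,458,255))}
P={}
for c in Y:
    v=np.argwhere(Y[c]); P[c]=v.mean(0)[::-1]; print(c,len(v),P[c],v.min(0)[::-1],v.max(0)[::-1])
print("tri",tri(S["scene"],P["scene"],S["top"],P["top"]))
for c in P: print(c,onz(S[c],P[c],.159))
def model(x,y):
    r=0
    for c in S:
        m=np.zeros((480,640),np.uint8); hull(S[c],[(x+.009*np.cos(t),y+.009*np.sin(t),z) for z in(.127,.192) for t in th],m); m=m>0
        r-=(m&Y[c]).sum()/(m|Y[c]).sum()
    return r
g=onz(S["scene"],P["scene"],.159)[:2]
r=minimize(lambda p:model(*p),g,method="Nelder-Mead",options=dict(initial_simplex=[g,g+[.008,0],g+[0,.008]])); print("grip",r.x,r.fun)
M={"scene":hue(S["scene"],80,100,90,20,(322,190,370,260)),"top":hue(S["top"],80,100,90,20,(250,200,305,260))}
r=fitcup(S,M,onz(S["top"],(280,226),.11)[:2]); print("cup",r.x,r.fun,np.hypot(*r.x[:2]),[M[c].sum() for c in M])
for c in S:
    im=S[c]["pixels"].copy(); e=cupmask(S[c],*r.x).astype(np.uint8); cs,_=cv2.findContours(e,0,1); cv2.drawContours(im,cs,-1,(255,255,0),1)
    b=(300,160,400,260) if c=="scene" else (180,190,320,310); o=cv2.resize(im[b[1]:b[3],b[0]:b[2]],(400,400)); S[c]=o
cv2.imwrite("pics/cup.png",np.hstack([S["scene"],S["top"]])[:,:,::-1]); print(get_obs()["time"])
E
```

```text
['IKError', 'close_job', 'get_obs', 'grip_point_offset', 'masks_of', 'place_of', 'snapshot']
scene 261 [240.9693 298.2031] [234 283] [247 314]
top 108 [440.9815 238.713 ] [434 234] [448 243]
tri (array([ 0.5395, -0.2952,  0.1627]), np.float64(0.0005144045107836127))
scene [ 0.5375 -0.2931  0.159 ]
top [ 0.5394 -0.296   0.159 ]
grip [ 0.5388 -0.2965] -1.3888292158968851
cup [ 0.5666  0.0177 -0.6378] -1.6273867967280178 0.5668625887837793 [np.int64(1222), np.int64(1016)]
1.2
```

View pics/cup.png

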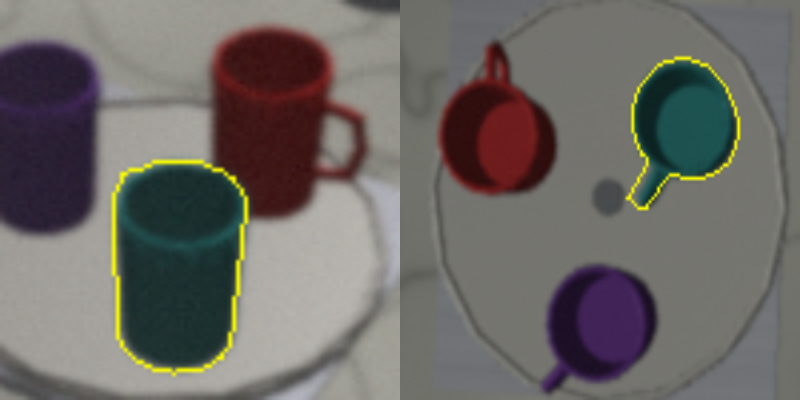

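The fitted outlines match the cup in both views: handle down-left, cup at (0.567, 0.018) with yaw -0.64, and grip at (0.539, -0.296). I'll lift and turn the tool so the fingers close across the lean plane (yaw 2.504).

{"op": "apply_moves", "data": {
  "commands": [
    [0,0,0.14,0.01,0.01,0.04,100],
    [0,0,0.28,0.03,0.03,0.08,100],
    [0,0,0.42,0.06,0.045,0.08,100],
    [0,0,0.56,0.09,0.06,0.08,100],
    [0,0,0.7,0.12,0.08,0.08,100]
  ]
}}

```text
time: 1.7
tool_pos: [0.3646, -0.413, 0.2619]
ee_rot: [3.14, 0.001, 1.164]
wrist_force: [-0.4, -0.1, -0.3]
width: 0.0942
finger_force: 0.0
```

{"op": "apply_moves", "data": {
  "commands": [
    [0,0,0.14,0.024,0.016,0,100],
    [0,0,0.28,0.048,0.032,0,100],
    [0,0,0.42,0.072,0.048,0,100],
    [0,0,0.56,0.096,0.064,0,100],
    [0,0,0.7,0.12,0.08,0,100]
  ]
}}

```text
time: 2.2
tool_pos: [0.4845, -0.3324, 0.2614]
ee_rot: [3.141, 0.0, 1.865]
wrist_force: [0.4, -1.4, 0.4]
width: 0.0938
finger_force: 0.0
```

{"op": "apply_moves", "data": {
  "commands": [
    [0,0,0.14,0.02,0.01,0,100],
    [0,0,0.28,0.035,0.02,0,100],
    [0,0,0.42,0.045,0.03,0,100],
    [0,0,0.56,0.055,0.037,0,100],
    [0,0,0.645,0.055,0.037,0,100]
  ]
}}

```text
time: 2.7
tool_pos: [0.5397, -0.2949, 0.261]
ee_rot: [3.141, -0.0, 2.51]
wrist_force: [0.1, -0.1, -0.3]
width: 0.0941
finger_force: 0.0
```

```bash
python3 - <<'E'
from h import *
import bench; o=get_obs(); print(bench.grip_point_offset,{k:np.round(o[k],4) for k in("time","tool_pos","ee_rot","joint_positions","width")})
s=snapshot("scene"); save(s,"a.png")
cv2.imwrite("pics/a.png",cv2.resize(s["pixels"][180:400,130:390],(780,660))[:590,:,::-1])
E
```

```text
0.0188 {'time': np.float64(2.7), 'tool_pos': array([ 0.5397, -0.2949,  0.261 ]), 'ee_rot': array([ 3.1410e+00, -5.0000e-04,  2.5104e+00]), 'joint_positions': array([-5.9270e-01,  2.3580e-01,  1.0448e+00,  7.0000e-04,  1.8614e+00,
       -1.5321e+00]), 'width': np.float64(0.0941)}
```

View pics/a.png

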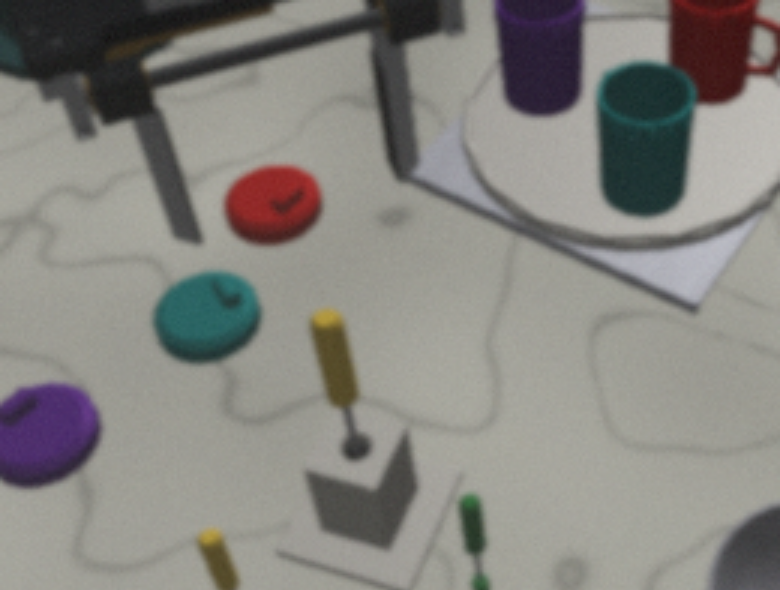

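The fingertips straddle the line of the brush axis: their midpoint in the crop is about (295,207), and the axis extended upward passes about (300,215). Descending to grasp.

{"op": "apply_moves", "data": {
  "commands": [
    [0,0,0,0,-0.001,-0.03,100],
    [0,0,0,0,-0.001,-0.06,100],
    [0,0,0,0,-0.001,-0.09,100],
    [0,0,0,0,-0.001,-0.12,100],
    [0,0,0,0,-0.001,-0.121,50]
  ]
}}

```text
time: 3.25
tool_pos: [0.5357, -0.2955, 0.1348]
ee_rot: [-3.141, -0.01, 2.502]
wrist_force: [-0.1, 0.5, -0.2]
width: 0.0888
finger_force: 0.0
```

{"op": "apply_moves", "data": {
  "commands": [
    [0,0,0,0,0,0,0],
    [0,0,0,0,0,0,0],
    [0,0,0,0,0,0,0],
    [0,0,0,0,0,0,0],
    [0,0,0,0,0,0,0]
  ]
}}

```text
time: 3.75
tool_pos: [0.539, -0.2974, 0.1416]
ee_rot: [3.141, 0.002, 2.504]
wrist_force: [0.1, -1.6, -0.3]
width: 0.0491
finger_force: 0.0
```

{"op": "apply_moves", "data": {
  "commands": [
    [0,0,0,0,0,0,0],
    [0,0,0,0,0,0,0],
    [0,0,0,0,0,0,0],
    [0,0,0,0,0,0,0],
    [0,0,0,0,0,0,0]
  ]
}}

```text
time: 4.25
tool_pos: [0.5385, -0.2971, 0.1403]
ee_rot: [3.142, -0.0, 2.504]
wrist_force: [-0.5, 0.1, -0.2]
width: 0.0174
finger_force: 30.0
```

{"op": "apply_moves", "data": {
  "commands": [
    [0,0,0,0,0,0.02,0],
    [0,0,0,0,0,0.05,0],
    [0,0,0,0,0,0.09,0],
    [0,0,0,0,0,0.13,0],
    [0,0,0,0,0,0.17,0]
  ]
}}

```text
time: 4.75
tool_pos: [0.5383, -0.2969, 0.3117]
ee_rot: [3.141, -0.0, 2.504]
wrist_force: [1.1, -0.6, -0.3]
width: 0.0175
finger_force: 30.0
```

```bash
python3 - <<'E'
from m import *
np.set_printoptions(precision=4,suppress=True)
S={c:snapshot(c) for c in("scene","top")}; o=get_obs(); print(o["tool_pos"],o["ee_rot"],o["width"],o["joint_positions"])
from scipy.spatial.transform import Rotation as Ro
R=Ro.from_euler("xyz",o["ee_rot"]).as_matrix(); g=o["tool_pos"]-R[:,2]*.0188
for c in S: print(c,"grip exp",proj(S[c],g),"tip exp",proj(S[c],g+R[:,2]*.147),[(d["pixel"],d["score"]) for d in place_of(c,"brush_tip")][:3])
cv2.imwrite("pics/b.png",cv2.resize(S["scene"]["pixels"][150:350,150:420],(800,592))[:,:,::-1])
E
```

```text
[ 0.5401 -0.2982  0.3182] [3.141  0.0132 2.5038] 0.01712056837240352 [-0.5963  0.2487  0.9155  0.0001  1.9642 -1.5293]
scene grip exp [220.9743 220.2584] tip exp [237.8489 289.8888] [([237.2, 290.6], 0.78), ([214.6, 394.4], 0.73), ([292.3, 382.9], 0.48)]
top grip exp [462.265  232.9286] tip exp [445.6644 236.7692] []
```

View pics/b.png

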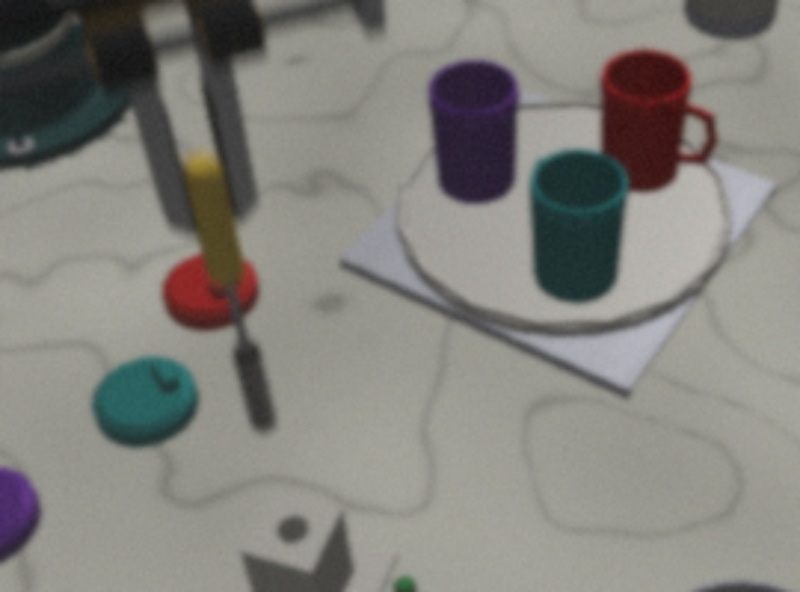

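The brush hangs straight in the gripper, with its tip at (237,290) in the full image as predicted. The stand is empty and the cups are untouched. Carrying it over the teal cup with a 20° tilt.

{"op": "apply_moves", "data": {
  "commands": [
    [0.042,0.056,0,0.01,0.025,0,0],
    [0.083,0.112,0,0.024,0.065,0,0],
    [0.125,0.168,0,0.036,0.105,0,0],
    [0.166,0.224,0,0.048,0.15,0,0],
    [0.208,0.28,0,0.06,0.19,0,0]
  ]
}}

```text
time: 5.45
tool_pos: [0.5985, -0.1051, 0.308]
ee_rot: [-3.14, -0.356, 2.504]
wrist_force: [0.2, -0.6, -0.7]
width: 0.0174
finger_force: 30.0
```

{"op": "apply_moves", "data": {
  "commands": [
    [0,0,0,0.009,0.034,0,0],
    [0,0,0,0.018,0.064,-0.01,0],
    [0,0,0,0.0234,0.084,-0.025,0],
    [0,0,0,0.0234,0.084,-0.041,0],
    [0,0,0,0.0234,0.084,-0.041,0]
  ]
}}

```text
time: 5.95
tool_pos: [0.6207, -0.022, 0.2638]
ee_rot: [-3.137, -0.358, 2.503]
wrist_force: [-1.5, -0.9, -0.8]
width: 0.0174
finger_force: 30.0
```

{"op": "apply_moves", "data": {
  "commands": [
    [0,0,0,0,0,0,0],
    [0,0,0,0,0,0,0],
    [0,0,0,0,0,0,0],
    [0,0,0,0,0,0,0],
    [0,0,0,0,0,0,0]
  ]
}}

```text
time: 6.45
tool_pos: [0.6221, -0.0235, 0.27]
ee_rot: [3.141, -0.348, 2.503]
wrist_force: [-0.1, 0.3, 0.2]
width: 0.0171
finger_force: 30.0
```

```bash
cat > c.py <<'E'
from m import *
import sys
from scipy.spatial.transform import Rotation as Ro
np.set_printoptions(precision=4,suppress=True)
S={c:snapshot(c) for c in("scene","top")}; o=get_obs(); print(o["time"],o["tool_pos"],o["ee_rot"],o["width"],o["joint_positions"],o["wrist_force"])
R=Ro.from_euler("xyz",o["ee_rot"]).as_matrix(); g=o["tool_pos"]-R[:,2]*.0188; t=g+R[:,2]*.147
u=np.array([np.cos(-.638),np.sin(-.638)]);v=np.array([-u[1],u[0]]);c0=np.array([.5666,.0177])
print("tilt",np.degrees(np.arccos(-R[2,2])),"tip u,v",(t[:2]-c0)@u,(t[:2]-c0)@v,"z",t[2],"grip",(g[:2]-c0)@u,(g[:2]-c0)@v,g[2])
for c in S: print(c,"grip exp",proj(S[c],g),"tip exp",proj(S[c],t),*[[(np.round(d["pixel"],1),round(d["score"],2)) for d in place_of(c,q)][:3] for q in("brush_grip","brush_tip","cup_teal")])
E
python3 - <<'E'
exec(open("c.py").read())
a=S["scene"]["pixels"][120:280,260:420];b=S["top"]["pixels"][160:320,170:330]
cv2.imwrite("pics/c.png",cv2.resize(np.hstack([a,b]),(800,400))[:,:,::-1])
E
```

```text
6.55 [ 0.622  -0.0233  0.2697] [ 3.1408 -0.3483  2.5037] 0.017161344447665282 [-0.2142  0.5273  0.6845  0.1809  2.2411 -1.0566] [-0.2235  0.1141 -0.8415]
tilt 19.953777590624963 tip u,v 0.025213966998269225 0.0001623131365646934 z 0.14922354127639734 grip 0.07537935764919412 5.437437467056457e-05 0.28739887167246975
scene grip exp [365.9632 164.7503] tip exp [350.2203 208.1375] [(array([366.6, 163.8]), 0.9), (array([289. , 352.1]), 0.73), (array([200.2, 367.8]), 0.62)] [(array([351.6, 208.8]), 0.73), (array([216. , 395.5]), 0.73), (array([291.4, 381.7]), 0.73)] [(array([345.5, 241.9]), 0.64)]
top grip exp [294.9575 182.1702] tip exp [284.7357 213.3602] [(array([489.5, 241.2]), 0.63), (array([443.7, 192.3]), 0.58)] [(array([434.7, 195.8]), 0.55), (array([481.5, 242.1]), 0.42)] []
```

View pics/c.png

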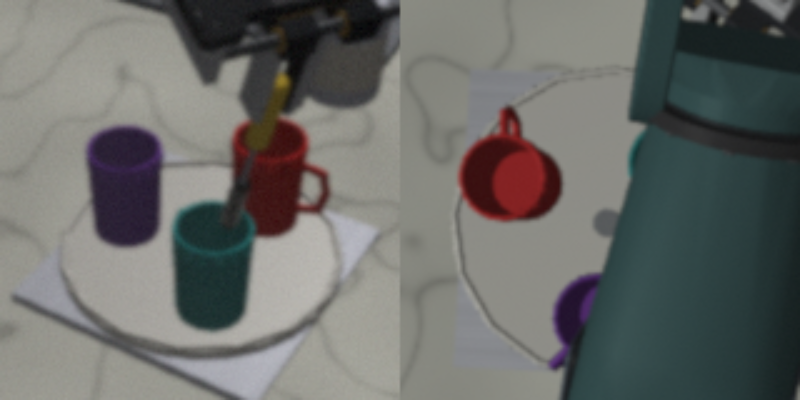

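The tip sits over the teal rim, at about (235,220) in the left crop, and agrees with the prediction to within 1–2 px. Lowering along the brush axis.

{"op": "apply_moves", "data": {
  "commands": [
    [0,0,0,-0.003,0.002,-0.01,0],
    [0,0,0,-0.006,0.0045,-0.021,0],
    [0,0,0,-0.0093,0.0069,-0.032,0],
    [0,0,0,-0.0126,0.0093,-0.043,0],
    [0,0,0,-0.0158,0.0118,-0.054,0]
  ]
}}

```text
time: 7.35
tool_pos: [0.606, -0.0112, 0.215]
ee_rot: [3.141, -0.349, 2.504]
wrist_force: [-0.2, 0.6, -0.5]
width: 0.0175
finger_force: 30.0
```

{"op": "apply_moves", "data": {
  "commands": [
    [0,0,0,-0.003,0.002,-0.01,0],
    [0,0,0,-0.006,0.0045,-0.02,0],
    [0,0,0,-0.0088,0.0065,-0.03,0],
    [0,0,0,-0.0117,0.0087,-0.04,0],
    [0,0,0,-0.0137,0.0102,-0.047,0]
  ]
}}

```text
time: 7.85
tool_pos: [0.592, -0.0009, 0.1674]
ee_rot: [3.142, -0.35, 2.504]
wrist_force: [-0.2, 0.9, -0.3]
width: 0.0175
finger_force: 30.0
```

```bash
python3 c.py
```

```text
7.95 [ 0.5917 -0.0008  0.1671] [-3.1409 -0.3511  2.5037] 0.017263286064662365 [-0.1918  0.4348  1.0174  0.1635  2.0037 -1.0796] [-0.2487 -0.03   -1.095 ]
tilt 20.113743935528397 tip u,v -0.012912253401569498 -4.963014206808165e-05 z 0.04672377866102331 grip 0.03763872909056911 5.360518610326959e-05 0.18475851165075494
scene grip exp [353.6544 198.134 ] tip exp [340.9821 232.5693] [(array([285.6, 353.4]), 0.76), (array([353. , 198.3]), 0.71), (array([202.1, 365.7]), 0.62)] [(array([215.5, 395.4]), 0.82), (array([292.3, 380.3]), 0.73)] [(array([343.8, 243.2]), 0.69)]
top grip exp [286.9955 206.3298] tip exp [278.4998 232.3545] [(array([290. , 205.8]), 0.56), (array([487.5, 240.5]), 0.47), (array([443.4, 191.8]), 0.4)] [(array([480.8, 243.6]), 0.66), (array([436.1, 196.3]), 0.63)] []
```

No contact forces so far. Creeping down the last 11 mm.

{"op": "apply_moves", "data": {
  "commands": [
    [0,0,0,-0.001,0.0007,-0.003,0],
    [0,0,0,-0.0017,0.0013,-0.006,0],
    [0,0,0,-0.0023,0.0017,-0.008,0],
    [0,0,0,-0.0026,0.002,-0.009,0],
    [0,0,0,-0.0026,0.002,-0.009,0]
  ]
}}

```text
time: 8.75
tool_pos: [0.5897, 0.001, 0.1591]
ee_rot: [3.141, -0.349, 2.504]
wrist_force: [0.0, -0.5, -0.5]
width: 0.0175
finger_force: 30.0
```

{"op": "apply_moves", "data": {
  "commands": [
    [0,0,0,0,0,-0.0005,0],
    [0,0,0,0,0,-0.001,0],
    [0,0,0,0,0,-0.0015,0],
    [0,0,0,0,0,-0.002,0],
    [0,0,0,0,0,-0.002,0]
  ]
}}

```text
time: 9.25
tool_pos: [0.5898, 0.0009, 0.1573]
ee_rot: [3.141, -0.349, 2.504]
wrist_force: [-0.6, 0.4, -0.8]
width: 0.0176
finger_force: 30.0
```

{"op": "apply_moves", "data": {
  "commands": [
    [0,0,0,0,0,-0.0005,0],
    [0,0,0,0,0,-0.001,0],
    [0,0,0,0,0,-0.0015,0],
    [0,0,0,0,0,-0.002,0],
    [0,0,0,0,0,-0.002,0]
  ]
}}

```text
time: 9.75
tool_pos: [0.59, 0.0008, 0.1556]
ee_rot: [3.141, -0.348, 2.504]
wrist_force: [-0.1, 0.2, -0.4]
width: 0.0174
finger_force: 30.0
```

{"op": "apply_moves", "data": {
  "commands": [
    [0,0,0,0,0,-0.0005,0],
    [0,0,0,0,0,-0.001,0],
    [0,0,0,0,0,-0.0015,0],
    [0,0,0,0,0,-0.002,0],
    [0,0,0,0,0,-0.002,0]
  ]
}}

```text
time: 10.25
tool_pos: [0.5904, 0.0006, 0.155]
ee_rot: [3.14, -0.347, 2.504]
wrist_force: [1.0, -1.0, 5.9]
width: 0.0176
finger_force: 30.0
```

Floor contact at 5.9 N. I'll tilt about 4.6° further about the tip, easing the pressure, then open.

{"op": "apply_moves", "data": {
  "commands": [
    [0.01,0.013,0,0.0015,-0.0011,0,0],
    [0.02,0.026,0,0.003,-0.0022,-0.0005,0],
    [0.03,0.039,0,0.0045,-0.0034,-0.001,0],
    [0.04,0.052,0,0.006,-0.0045,-0.0018,0],
    [0.048,0.064,0,0.0075,-0.0056,-0.0025,0]
  ]
}}

```text
time: 10.75
tool_pos: [0.5983, -0.0051, 0.1516]
ee_rot: [3.139, -0.428, 2.504]
wrist_force: [0.9, -0.7, 5.7]
width: 0.0177
finger_force: 30.0
```

```bash
python3 c.py
```

```text
10.85 [ 0.5986 -0.0054  0.1514] [ 3.1388 -0.4283  2.5039] 0.017212328753373085 [-0.2135  0.5129  0.9604  0.1971  2.0535 -1.0885] [2.1154 0.0241 6.9467]
tilt 24.53829496738134 tip u,v -0.013791645690483844 0.0008577346866864448 z 0.03476905101123884 grip 0.04725639722561265 0.00046634539231642875 0.16849258398331785
scene grip exp [355.7232 207.3751] tip exp [341.0725 235.9892] [(array([287.6, 354.2]), 0.79), (array([200.7, 368.1]), 0.57), (array([355.1, 205.1]), 0.45)] [(array([291. , 381.9]), 0.59), (array([216.5, 396.8]), 0.55)] [(array([343.6, 242.1]), 0.71)]
top grip exp [290.6518 203.0705] tip exp [278.5034 232.7656] [(array([489.3, 238.6]), 0.49), (array([443.5, 190.2]), 0.48)] [(array([479. , 241.3]), 0.51), (array([435. , 197.6]), 0.5)] [(array([280.6, 231.6]), 0.55)]
```

{"op": "apply_moves", "data": {
  "commands": [
    [0,0,0,0,0,0.0005,0],
    [0,0,0,0,0,0.001,0],
    [0,0,0,0,0,0.001,30],
    [0,0,0,0,0,0.001,50],
    [0,0,0,0,0,0.001,60]
  ]
}}

```text
time: 11.65
tool_pos: [0.5968, -0.0046, 0.1507]
ee_rot: [-3.141, -0.431, 2.504]
wrist_force: [-0.1, 0.2, 0.2]
width: 0.0378
finger_force: 0.0
```

{"op": "apply_moves", "data": {
  "commands": [
    [0,0,0,0,0,0,70],
    [0,0,0,0,0,0,70],
    [0,0,0,0,0,0,70],
    [0,0,0,0,0,0,70],
    [0,0,0,0,0,0,70]
  ]
}}

```text
time: 12.15
tool_pos: [0.5974, -0.0048, 0.152]
ee_rot: [3.141, -0.429, 2.504]
wrist_force: [1.3, -0.5, -0.3]
width: 0.0657
finger_force: 0.0
```

```bash
python3 - <<'E'
exec(open("c.py").read())
a=S["scene"]["pixels"][120:280,260:420];b=S["top"]["pixels"][160:320,170:330]
cv2.imwrite("pics/d.png",cv2.resize(np.hstack([a,b]),(800,400))[:,:,::-1])
E
```

```text
12.25 [ 0.5974 -0.0047  0.152 ] [ 3.1405 -0.4287  2.5041] 0.06612360806316153 [-0.2123  0.5107  0.9624  0.196   2.0545 -1.0879] [-0.22   -0.244  -0.4109]
tilt 24.56150757726615 tip u,v -0.015181253028331934 0.0004183836309317196 z 0.03536575509787593 grip 0.045922083627182 0.00029130360841001304 0.16906454379931035
scene grip exp [355.3466 206.7711] tip exp [340.6381 235.4663] [(array([202.4, 368.4]), 0.89), (array([288.9, 353.5]), 0.79), (array([357.8, 206.7]), 0.71)] [(array([291. , 381.7]), 0.77), (array([218.8, 395.1]), 0.64)] [(array([342.5, 245.4]), 0.8)]
top grip exp [290.276  203.6519] tip exp [278.2439 233.3933] [(array([444.5, 192.1]), 0.66), (array([488.4, 241.5]), 0.47)] [(array([477.3, 244.4]), 0.58), (array([437.2, 197. ]), 0.57)] [(array([282.5, 230.2]), 0.71)]
```

View pics/d.png

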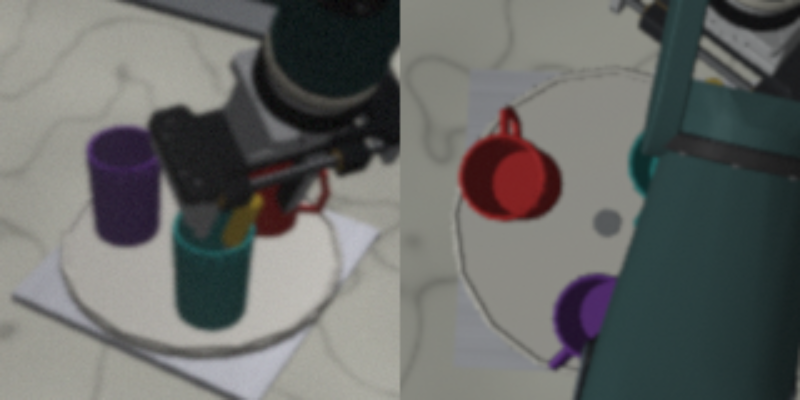

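The brush is released and leaning. Retreating along the tool axis, then moving clear for a check.

{"op": "apply_moves", "data": {
  "commands": [
    [0,0,0,0.007,-0.005,0.018,70],
    [0,0,0,0.015,-0.011,0.041,70],
    [0,0,0,0.025,-0.019,0.068,70],
    [0,0,0,0.035,-0.026,0.095,70],
    [0,0,0,0.043,-0.032,0.118,70]
  ]
}}

```text
time: 13.05
tool_pos: [0.6407, -0.0371, 0.2715]
ee_rot: [3.14, -0.428, 2.504]
wrist_force: [-0.4, -0.0, -0.0]
width: 0.0657
finger_force: 0.0
```

{"op": "apply_moves", "data": {
  "commands": [
    [0,0,0,0,-0.02,0.03,70],
    [0,0,0,0,-0.06,0.05,70],
    [0,0,0,-0.01,-0.1,0.05,70],
    [0,0,0,-0.02,-0.15,0.05,70],
    [0,0,0,-0.03,-0.2,0.05,70]
  ]
}}

```text
time: 13.55
tool_pos: [0.5984, -0.2284, 0.3105]
ee_rot: [3.138, -0.421, 2.505]
wrist_force: [-0.8, -0.6, 0.4]
width: 0.0658
finger_force: 0.0
```

{"op": "apply_moves", "data": {
  "commands": [
    [0,0,0,-0.02,-0.04,0,70],
    [0,0,0,-0.06,-0.08,0,70],
    [0,0,0,-0.1,-0.1,0,70],
    [0,0,0,-0.1,-0.1,0,70],
    [0,0,0,-0.1,-0.1,0,70]
  ]
}}

```text
time: 14.05
tool_pos: [0.4978, -0.3274, 0.3114]
ee_rot: [3.137, -0.421, 2.502]
wrist_force: [0.1, 0.1, 0.4]
width: 0.0654
finger_force: 0.0
```

```bash
python3 - <<'E'
exec(open("c.py").read())
a=S["scene"]["pixels"][120:280,260:420];b=S["top"]["pixels"][160:320,170:330]
cv2.imwrite("pics/e.png",cv2.resize(np.hstack([a,b]),(800,400))[:,:,::-1])
Y={"scene":hue(S["scene"],18,32,110,60,(320,150,400,250)),"top":hue(S["top"],18,34,110,60,(250,170,330,250))}
P={c:np.argwhere(Y[c]).mean(0)[::-1] for c in Y}
G,e=tri(S["scene"],P["scene"],S["top"],P["top"]); print("grip seen",G,e,"u,v",(G[:2]-c0)@u,(G[:2]-c0)@v)
M={"scene":hue(S["scene"],80,100,90,20,(322,190,370,260)),"top":hue(S["top"],80,100,90,20,(250,200,305,260))}
print("cup",fitcup(S,M,c0).x)
E
```

```text
14.15 [ 0.4997 -0.3264  0.3115] [ 3.1374 -0.4194  2.5054] 0.06604427990858895 [-0.668   0.6023  0.5096 -0.0137  2.4491 -1.6105] [0.26   0.4811 0.2016]
tilt 24.032378459746067 tip u,v 0.09900864733589002 -0.3158046327430303 z 0.19439246757068934 grip 0.15887264823014316 -0.31631382097755223 0.3286498402705701
scene grip exp [186.3047 231.1901] tip exp [198.4359 266.8535] [(array([201.3, 366.2]), 0.77), (array([285.7, 350.9]), 0.71), (array([356.6, 205.9]), 0.69)] [(array([292.6, 379. ]), 0.82), (array([216.3, 395.5]), 0.59)] [(array([344. , 239.1]), 0.73)]
top grip exp [481.9321 254.6632] tip exp [443.9048 282.1649] [(array([293. , 199.4]), 0.68), (array([446. , 191.8]), 0.53), (array([488.8, 242.1]), 0.44)] [(array([278.8, 234.4]), 0.64), (array([478.1, 243.3]), 0.63), (array([434.7, 195.3]), 0.63)] [(array([252.6, 284.9]), 0.16)]
grip seen [ 0.6067 -0.0116  0.1722] 0.0016182156364560319 u,v 0.04968080182090093 0.0003930821498465799
cup [ 0.5663  0.0178 -0.6363]
```

View pics/e.png

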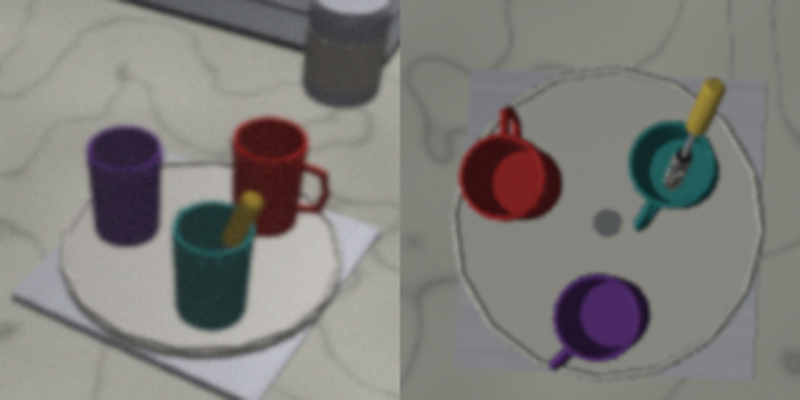

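The brush leans on the rim opposite the handle, with the grip centre 50 mm out and 0 mm sideways. The tip is on the floor, the cups have not moved, and the robot is clear.

```bash
python3 -c "from bench import *; print(close_job())"
```

```text
the job is handed in; nothing more can be done
None
```

The brush now stands bristles-down on the teal cup's floor, leaning about 25° on the rim opposite the free handle. My last check showed the teal cup within 1 mm of its start and the other two cups unmoved. I handed the job in at about 14 s, and the verdict was not shown.

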